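Refit the boiler filter's screw cap and open its valve

ROBOT

A 6-joint arm with a two-finger parallel gripper is mounted at the origin on the work surface. World frame = base frame: x ahead of the robot, y to its left, z up, the work surface at z = 0. Lengths are in m, angles in degrees, forces in N, time in s.
With the tool pointing down it reaches from about 0.275 to 0.975 m from the base axis. Payload 8.4 kg.
Tool frame: the origin (TCP) lies midway between the tips of the shut fingers; the grasp point (between the pads) lies 19 mm behind it; z points along the fingers, y is the line along which they close (so a half turn about z gives the same grasp; the last joint's range is limited). The gripper opens to 92 mm and grips with 3 to 60 N. Pads are 20 mm wide; open, the fingers measure 128 mm over their backs; the gripper's body (75 mm by 189 mm) begins 69 mm behind the grasp point.
Start: joints at [-75.539, 20.225, 93.587, -0, 66.188, -0.138], TCP at [0.158, -0.605, 0.191] pointing down, gripper open.
Joint ranges: [-150.9, 150.9], [-52.94, 120.26], [3.33, 152.33], [-74.26, 254.26], [0, 154.13], [-172.89, 172.89]. Speed limits (degrees/s): [127.2, 127.2, 159.86, 180, 180, 180].

INTERFACE

Orientations are given as a 3x3 rotation matrix whose columns are the frame's x, y, z axes.
In Python, from workcell import bot, inverse_kinematics, vision, workorder gives the robot as it stands. The module is installed in compiled form; this text tells all that it offers. Calls block until the motion is done:
- bot.move_to(position, orientation): joint-space move of the TCP to a pose.
- bot.move_linear(position, attitude=None, feed=0.15, contact_N=None): straight line of the TCP; attitude=None keeps the orientation; feed is the mean speed in m/s. With contact_N (N) it stops when the force on the tool has changed by that much, and returns True; else False.
- bot.set_joints(angles): joint-space move.
- bot.open_jaws() and bot.gripper_close(force=None): open the fingers fully, or close them until they stop; force is the grip in N (None keeps the last).
- bot.sleep(seconds).
- inverse_kinematics(position, orientation): joint angles nearest the present ones, or None.
- vision.snapshot(name): name is "side" or "top"; returns (picture, depth): 400x640x3 uint8, blue, green, red; 400x640 float32, m along the optical axis (not along the pixel's ray), 0 where there is no reading.
- vision.camera_info(name): a dict with "intrinsics" (3x3 intrinsics, pixels), "camera_from_world" (4x4, takes a point from world to camera coordinates). Camera axes: x right, y down, z forward; pixel columns grow to the right and rows downward; lengths in m; the calibration is good to about 2 mm. A picture is of the moment at which its call begins. camera_info takes no time and is no camera call.
A pose or a line that the arm cannot do raises bot.PlanningError and nothing moves.
- workorder.hand_in(): hands the job in; it is judged then, once.
Trained networks look in the newest picture that a camera, given by its name, has taken for a name from the list of things; names that differ only in an ending like _2 or _b are one class to them, and where a whole thing is asked for, a point or a joint stands for the part that bears it (a point fixed in the world has none). Each returns a list of dicts, best first, with "confidence" (0 to 1); they miss things now and then, are a little off and sometimes report something else, mostly with a low value. They report only what shows in the picture. A call takes as long as a camera call.
- vision.boxes_of(camera, label): "centre" ([x, y, z] in m, in world coordinates, good to about 4 mm: the middle of the surface that is visible of it).
- vision.silhouettes(camera, label): "mask" (400x640 bool, what is visible of it).
Readings, each from a call of its own:
- bot.read_time_s(): time.
- bot.read_joint_positions(): joint angles.
- bot.read_qd(): joint speeds.
- bot.read_joint_torque(): joint torques, N m.
- bot.read_tcp_pos(): TCP position.
- bot.read_orientation(): TCP orientation.
- bot.read_wrist_force(): force on the tool from outside, world axes, zero at the start.
- bot.read_ft_torque(): the same for the moment, N m.
- bot.read_grip_width(): finger opening in m.
- bot.read_gripper_force(): force on a finger pad.
Only numpy, scipy, OpenCV 4.12 (cv2) and the standard library are available. Lean on these libraries where they do the work, as an engineer would, in place of code of your own. Each camera call takes 0.05 s, during which the arm holds its last target. There are 200 camera calls.

TASK

The boiler's filter has been cleaned: take its winged cap from the low shelf, set it on the leaning filter neck, turn it back until you feel the thread drop into place, and screw it forward until it is fully home on the rim. Then, and only then, open the right-hand valve (on the robot's right) fully with its lever, so that the filter fills; leave the left-hand valve shut for the leak check and do not disturb the other things standing about.

Things in the scene. Friction and masses are not known exactly. Their poses are not given: they have to be found in the camera images.
- cap: The filter's screw cap, black plastic: round, 67 mm in diameter, 24 mm high, with a straight upright wing (grip bar) across its top. Origin: centre of the open lower edge; z up through the wing, x along the wing. Weighs 90 to 170 g. It starts standing open side down, wing up, on the low shelf, turned any way.
- cap_wing (a point): Middle of the cap's wing, 36 mm above the cap's lower edge. The wing is 58 mm long (along the cap's x), 14 mm thick (along its y) and rises from 24 to 48 mm above the lower edge, straight-sided. Same axes as the cap.
- cap_seal (a point): Centre of the flat seal face inside the cap, 20 mm above its lower edge; this face meets the neck's rim when the cap is home. Skirt bore 59 mm. Three lugs, 4 mm high and 4 mm wide, stick 6 mm inwards from the skirt, 14 to 19 mm below the seal face, 120 degrees apart.
- neck: Open neck of the grey filter canister, leaning towards the robot, 23 to 40 degrees from vertical. Origin: centre of its flat chamfered rim, 185 to 210 mm above the table; z points out of the neck along its axis. Outside diameter 44 mm, 57 mm over three coarse thread segments; the cap has about 1.2 mm play all round. Clamped firmly: stands hand force. Clockwise seen from outside screws the cap down.
- neck_crest (a point): Crest of the threads at their starts, 6 mm below the rim, on the axis. Set on at any turn, the cap mostly rests its lugs on the crests, seal face 8 to 12.5 mm above the rim. There it cannot be screwed forward: the lugs run against upright ribs at the thread ends. Turned back (counter-clockwise, up to 95 degrees) it rises 4 mm per rad; then the lugs reach the gaps and it can drop or be pressed down.
- neck_thread (a point): On the axis, 13 mm below the rim. Every 120 degrees has a 40 degree gap; the canister's turn in its clamp, so where the gaps lie, is in no pose and must be seen or felt. Dropped into the gaps, the seal face is 3.5 mm above the rim (a drop from a rib to 8 mm is not yet it: turn back on). Then 45 to 95 degrees clockwise draws it down 4 mm per rad to the rim (0 mm), where it comes up tight.
- valve_right (a joint): Lever of the ball valve on the robot's right (-y) side of the filter, turning about an upright axis. 0 = shut: lever square to the pipe, pointing to the robot; 1.571 rad = open, at its stop: lever along the pipe, pointing away from the filter (counter-clockwise from above). It needs about 0.25 N m and stays where it is left.
- valve_right_grip (a point): Middle of the black grip of that lever, 60 mm from its axis, 114 mm above the table. The grip is 64 mm long (23 to 87 mm from the axis), 15 mm wide and 9 mm thick, with nothing beneath it but the table, except close to the pipe.
- valve_right_pivot (a point): Point on that lever's axis at the same height as its grip. It lies over the pipe, 140 mm along the pipe from the middle of the filter.
- valve_left (a joint): The same valve on the robot's left (+y) side of the filter, mirrored; starts shut (0) and is to stay shut.
- filter: The whole fixed filter set: a 22 mm copper pipe, axis 70 mm above the table, running left to right with a downward bend 220 mm each side, brass valves 140 mm each side, and the canister in the middle. Origin: on the table below the middle of the pipe; y along the pipe, to the robot's left; -x faces the robot.
- shelf_low: Low bamboo shelf on the robot's right, 240 mm (x) by 300 mm (y), its top 60 mm above the table, with a 160 mm high board carrying spanners along its outer (-y) edge. Origin on the table below its middle.
- shelf_high: Higher bamboo shelf on the robot's left, 280 mm (x) by 190 mm (y), top 150 mm above the table, board along its outer (+y) edge. Origin on the table below its middle.
- blank_cap: Small plain black blanking plug, 46 mm in diameter, 26 mm high, no wing: not the filter's cap. Origin under its centre. On the low shelf.
- dish: White ceramic dish of bleed keys, 86 mm across, 28 mm high. Origin under its centre. On the low shelf.
- tub: Grey plastic tub with a shut flip-top lid, 91 x 106 x 85 mm high. Origin under its centre. On the low shelf.
- torch: Yellow torch lying on the high shelf, 190 mm long, 47 mm high.
- pliers: Steel pliers lying on the high shelf, 175 mm long.
- bottle: White plastic bottle standing on the table, 66 mm in diameter, 180 mm high. Origin under its centre.
- tape: Roll of white thread tape lying on the table, 52 mm across, 19 mm high. Origin under its centre.
- wrench: Steel wrench lying on the table, 170 mm long, under 20 mm high.

How it is judged:
By the outcome, as a careful person would: the job done as asked, in the order asked, and still so for the second after the job is handed in, with the robot touching nothing.
It also fails if it takes over 72 s, if anything falls off the work surface, if the arm or the gripper's body presses on something with over 40 N, if the wrist force passes 120 N, or if a joint passes its speed limit or range.

## Working session

There is one attempt and no reset: what is moved stays moved. The work goes in short steps, each a Python script; the robot and the scene stay as the last script left them, time stands still between calls to the robot, and variables do not carry over. Pictures are saved under pics/ and viewed, at most 10 in all, crops included, and the job is handed in when it is done.

```bash
mkdir -p pics
cat > h.py <<'E'
import numpy as np, cv2
from workcell import bot, inverse_kinematics, vision, workorder
def cloud(cam,d):
    i=vision.camera_info(cam);K=np.array(i["intrinsics"]);T=np.linalg.inv(np.array(i["camera_from_world"]))
    v,u=np.mgrid[:400,:640]
    P=np.stack([(u-K[0,2])/K[0,0]*d,(v-K[1,2])/K[1,1]*d,d,np.ones_like(d)],-1)@T.T
    return P[...,:3]
def proj(cam,p):
    i=vision.camera_info(cam);K=np.array(i["intrinsics"]);c=np.array(i["camera_from_world"])@np.r_[p,1]
    q=K@c[:3];return q[:2]/q[2]
E
python3 - <<'E'
from h import *
for c in("top","side"):
    im,d=vision.snapshot(c);cv2.imwrite(f"pics/{c}0.png",im);np.savez(f"{c}0.npz",im=im,d=d)
    print(c,np.round(np.linalg.inv(np.array(vision.camera_info(c)["camera_from_world"])),3).tolist())
    for n in["cap","cap_wing","neck","valve_right","valve_right_grip","valve_left","filter","bottle","shelf_low","blank_cap","dish","tub","tape","wrench","shelf_high"]:
        print(n,[(np.round(b["centre"],3).tolist(),round(b["confidence"],2)) for b in vision.boxes_of(c,n)[:2]])
E
```

```text
top [[-0.022, -0.982, 0.19, 0.275], [-1.0, 0.02, -0.014, 0.04], [0.01, -0.19, -0.982, 1.535], [0.0, 0.0, 0.0, 1.0]]
cap []
cap_wing [([0.558, -0.253, 0.084], 0.88)]
neck [([0.612, 0.103, 0.185], 0.83)]
valve_right [([0.558, -0.445, 0.142], 0.68), ([0.618, -0.033, 0.117], 0.5)]
valve_right_grip [([0.613, -0.038, 0.117], 0.6), ([0.439, 0.304, 0.12], 0.51)]
valve_left [([0.405, -0.072, 0.005], 0.15)]
filter [([0.654, 0.102, 0.091], 0.91), ([0.575, 0.509, 0.151], 0.3)]
bottle [([0.442, 0.303, 0.117], 0.65)]
shelf_low [([0.491, -0.399, 0.06], 0.88)]
blank_cap [([0.472, -0.255, 0.078], 0.49)]
dish [([0.47, -0.38, 0.073], 0.89)]
tub [([0.558, -0.445, 0.141], 0.85), ([0.473, -0.38, 0.076], 0.62)]
tape [([0.421, 0.101, 0.017], 0.62), ([0.655, 0.101, 0.089], 0.22)]
wrench [([0.406, -0.072, 0.007], 0.68)]
shelf_high [([0.577, 0.507, 0.15], 0.85)]
side [[-0.751, -0.493, 0.439, 0.025], [-0.66, 0.541, -0.521, 0.691], [0.019, -0.681, -0.732, 1.033], [0.0, 0.0, 0.0, 1.0]]
cap [([0.552, -0.244, 0.086], 0.88), ([0.606, 0.125, 0.17], 0.62)]
cap_wing [([0.553, -0.244, 0.086], 0.64)]
neck [([0.607, 0.125, 0.17], 0.7), ([0.409, -0.072, 0.004], 0.55)]
valve_right [([0.617, -0.032, 0.117], 0.52), ([0.551, -0.424, 0.138], 0.16)]
valve_right_grip [([0.555, -0.241, 0.084], 0.6), ([0.619, -0.034, 0.118], 0.42)]
valve_left [([0.629, 0.246, 0.118], 0.73)]
filter [([0.65, 0.139, 0.084], 0.62)]
bottle [([0.431, 0.33, 0.118], 0.86), ([0.565, 0.541, 0.145], 0.29)]
shelf_low [([0.464, -0.429, 0.061], 0.85), ([0.63, 0.247, 0.116], 0.48)]
blank_cap [([0.473, -0.246, 0.079], 0.61), ([0.645, 0.135, 0.088], 0.5)]
dish [([0.474, -0.387, 0.082], 0.61)]
tub [([0.553, -0.426, 0.14], 0.97)]
tape [([0.421, 0.107, 0.02], 0.66)]
wrench [([0.41, -0.073, 0.009], 0.82)]
shelf_high [([0.562, 0.541, 0.149], 0.79), ([0.434, 0.33, 0.117], 0.27)]
```

View pics/top0.png

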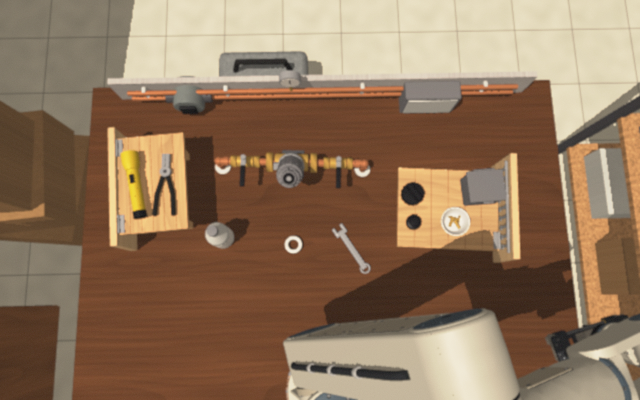

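View pics/side0.png

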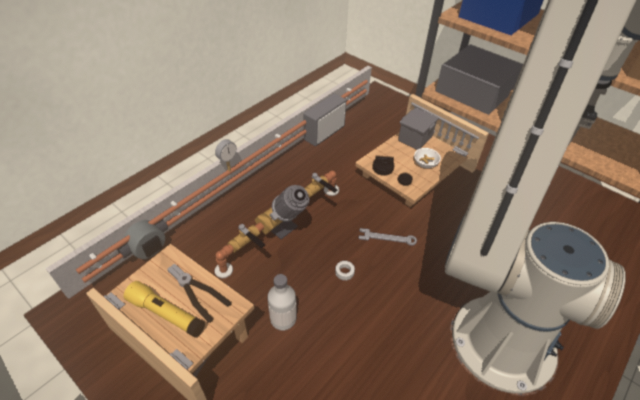

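Run:
```python
from h import *
# crop of neck, side + top, both 6x
out=[]
for c in("top","side"):
    z=np.load(c+"0.npz");u,v=proj(c,[0.60,0.11,0.19]).astype(int)
    out.append(cv2.resize(z["im"][v-33:v+33,u-33:u+33],(396,396),interpolation=cv2.INTER_CUBIC));print(c,u,v)
    P=cloud(c,z["d"]);
    w=P[(abs(P[...,0]-.553)<.06)&(abs(P[...,1]+.25)<.06)&(P[...,2]>.06+.032)&(P[...,2]<.125)]
    print("wing",len(w),w.mean(0),w[:,2].max())
    if len(w)>5:
        (cx,cy),s,a=cv2.minAreaRect(w[:,:2].astype(np.float32)*1000);print(cx,cy,s,a)
    n=P[(abs(P[...,0]-.61)<.1)&(abs(P[...,1]-.11)<.06)&(P[...,2]>.13)&(P[...,2]<.25)]
    print("neck",len(n),n.min(0),n.max(0))
cv2.imwrite("pics/neck0.png",np.hstack(out))
```

```text
top 286 173
wing 128 [ 0.55704632 -0.258043    0.10580879] 0.11506874476488882
552.3278198242188 -254.0861358642578 (56.44485855102539, 45.53776550292969) 56.499961853027344
neck 692 [0.5647212  0.06519732 0.13005284] [0.67302948 0.14093676 0.21198179]
side 293 194
wing 128 [ 0.55675025 -0.25470342  0.10372856] 0.11273445804945625
557.3931884765625 -255.11302185058594 (57.61867141723633, 23.597505569458008) 29.857711791992188
neck 762 [0.56367397 0.07420111 0.13016837] [0.67296439 0.14255191 0.2115221 ]
```

View pics/neck0.png

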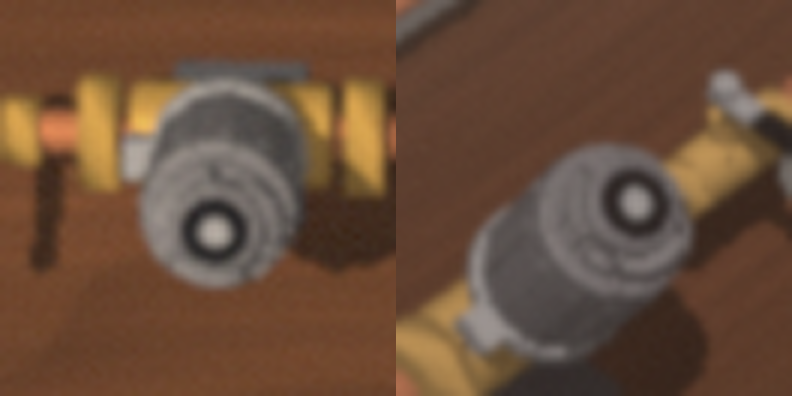

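The pictures show the cap (top 412,193) and the blank plug (414,222) on the low shelf. The neck is at top (290,170), leaning towards the robot, with the valve levers at top (338,170) and (242,170). Both levers point to the robot, so both valves are shut. Next I'll fit the neck axis and the wing direction.

Run:
```python
from h import *
from scipy.optimize import least_squares
for c in("top","side"):
    z=np.load(c+"0.npz");P=cloud(c,z["d"])
    for zm in(.098,.102):
        w=P[(abs(P[...,0]-.557)<.05)&(abs(P[...,1]+.255)<.05)&(P[...,2]>zm)&(P[...,2]<.125)]
        m=np.median(w,0);U,S,V=np.linalg.svd(w[:,:2]-w[:,:2].mean(0));print(c,zm,len(w),w.mean(0).round(4),S.round(3),np.degrees(np.arctan2(V[0,1],V[0,0])),np.percentile(w[:,2],90))
    for y in(-.033,.245):
        q=P[(abs(P[...,1]-y)<.03)&(abs(P[...,0]-.62)<.05)&(abs(P[...,2]-.115)<.012)]
        if len(q): print("grip",y,len(q),q.mean(0).round(4),q.min(0).round(3),q.max(0).round(3))
    cap=P[(abs(P[...,0]-.557)<.05)&(abs(P[...,1]+.255)<.05)&(P[...,2]>.075)&(P[...,2]<.09)]
    print("cap disc",cap.min(0).round(4),cap.max(0).round(4),cap.mean(0).round(4))
def ax(p):
    a,b=p[3:5];return np.array([-np.sin(a)*np.cos(b),np.sin(a)*np.sin(b),np.cos(a)])
def fr(p,Q):
    n=ax(p);d=Q-p[:3];t=d@n;r=np.linalg.norm(d-t[:,None]*n,axis=1);return t,r
for c in("top","side","both"):
    Q=[]
    for k in(("top","side") if c=="both" else (c,)):
        z=np.load(k+"0.npz");P=cloud(k,z["d"])
        Q.append(P[(abs(P[...,0]-.61)<.08)&(abs(P[...,1]-.11)<.06)&(P[...,2]>.125)&(P[...,2]<.25)])
    Q=np.concatenate(Q)
    def res(p):
        t,r=fr(p,Q);R,ts,rt=p[5:8]
        body=np.hypot(np.maximum(t-ts,0),r-R)
        sh=np.hypot(t-ts,np.maximum(r-R,0))
        rim=np.hypot(t,np.maximum(r-.022,0))
        rim=np.hypot(rim,np.maximum(.014-r,0))
        thr=np.hypot(r-.0285+.003,np.maximum(np.maximum(t+.006,ts-t),0))
        return np.minimum.reduce([body,sh,rim,thr,np.full(len(t),.006)])
    best=None
    for a in(25,32,39):
      for b in(-8,0,8):
        s=least_squares(res,[.58,.105,.197,np.radians(a),np.radians(b),.039,-.03,0],loss="soft_l1",f_scale=.0015,x_scale=[.01,.01,.01,.1,.1,.01,.01,1])
        if best is None or s.cost<best.cost: best=s
    p=best.x;print(c,len(Q),"rms",np.sqrt(np.mean(res(p)**2)),p[:3].round(4),np.degrees(p[3:5]).round(1),p[5:7].round(4))
    t,r=fr(p,Q)
    print([(i*4,(np.percentile(t[(r>=i*.004)&(r<i*.004+.004)],[10,50,90])*1000).round(1).tolist(),int(((r>=i*.004)&(r<i*.004+.004)).sum())) for i in range(11) if ((r>=i*.004)&(r<i*.004+.004)).sum()>3])
```

```text
top 0.098 109 [ 0.5582 -0.2585  0.1077] [0.172 0.047] -144.1901891488703 0.11168735245033239
top 0.102 101 [ 0.5589 -0.2584  0.1082] [0.166 0.044] -143.73894467003154 0.11181908253643758
grip -0.033 151 [ 0.6165 -0.0365  0.1187] [ 0.572 -0.047  0.103] [ 0.665 -0.029  0.126]
grip 0.245 156 [0.6271 0.2418 0.1188] [0.583 0.234 0.104] [0.67  0.25  0.127]
cap disc [ 0.5246 -0.2929  0.0753] [ 0.5927 -0.2241  0.09  ] [ 0.5571 -0.2567  0.0839]
side 0.098 101 [ 0.5571 -0.2555  0.1061] [0.167 0.046] -145.44773342095846 0.11100632646721453
side 0.102 80 [ 0.5572 -0.2561  0.1078] [0.151 0.043] -145.69136533950652 0.11126026957095168
grip -0.033 156 [ 0.6202 -0.0343  0.1177] [ 0.571 -0.046  0.103] [ 0.665 -0.026  0.127]
grip 0.245 175 [0.6266 0.2446 0.1185] [0.583 0.234 0.105] [0.669 0.253 0.125]
cap disc [ 0.5231 -0.2844  0.0752] [ 0.5917 -0.2218  0.0894] [ 0.5497 -0.2432  0.0841]
top 723 rms 0.0024949180041171173 [0.5846 0.1043 0.1973] [33.2  3. ] [ 0.0357 -0.021 ]
[(0, [-1.5, 4.0, 5.9], 5), (4, [-1.7, -0.2, 2.3], 21), (8, [-2.9, 0.5, 4.0], 30), (12, [-2.0, 0.4, 2.8], 46), (16, [-3.3, -0.5, 2.7
[... 251 characters left out ...]
.0212]
[(0, [-1.3, -0.2, 0.9], 6), (4, [-1.1, 1.0, 2.7], 23), (8, [-1.7, 1.6, 3.7], 31), (12, [-2.4, 0.1, 2.6], 37), (16, [-2.6, 0.2, 2.5], 68), (20, [-13.1, -6.2, -1.3], 70), (24, [-17.3, -9.3, -6.3], 84), (28, [-23.6, -19.3, -9.7], 96), (32, [-78.7, -34.9, -20.8], 228), (36, [-86.5, -53.3, -29.3], 150)]
both 1516 rms 0.002408513292783099 [0.5846 0.1041 0.1977] [32.9  1.6] [ 0.036  -0.0211]
[(0, [-2.0, 0.6, 3.8], 11), (4, [-1.5, 0.3, 3.1], 41), (8, [-2.7, 1.3, 3.8], 65), (12, [-2.1, 0.1, 2.3], 82), (16, [-3.2, -0.0, 3.2], 116), (20, [-12.4, -5.3, -0.1], 142), (24, [-17.4, -9.9, -5.5], 171), (28, [-24.2, -19.9, -8.4], 188), (32, [-86.3, -35.6, -20.6], 417), (36, [-100.3, -56.7, -28.8], 282)]
```

```bash
cat >> h.py <<'E'
N0=np.array([.5846,.1041,.1977]);A,B=np.radians([32.9,1.8])
n=np.array([-np.sin(A)*np.cos(B),np.sin(A)*np.sin(B),np.cos(A)])
def rot(zt,ang):  # tool z = zt; ang: turn (deg, ccw seen against zt) of tool x from world x
    x=np.array([1,0,0])-zt[0]*zt;x/=np.linalg.norm(x);u=-zt;y=np.cross(u,x)
    a=np.radians(ang);X=np.cos(a)*x+np.sin(a)*y
    return np.stack([X,np.cross(zt,X),zt],1)
DOWN=np.array([0,0,-1.]);NR=lambda a:rot(-n,a)
def st(): 
    print("t",round(bot.read_time_s(),2),"tcp",np.round(bot.read_tcp_pos(),4),"F",np.round(bot.read_wrist_force(),1),"M",np.round(bot.read_ft_torque(),2),"w",round(bot.read_grip_width(),4),"q",np.round(bot.read_joint_positions(),1))
E
python3 - <<'E'
from h import *
st()
for a in(35.5,-144.5): print(a,inverse_kinematics([.5578,-.257,.087],rot(DOWN,a)))
for a in range(-180,180,30):
    q=inverse_kinematics(N0+n*.04,NR(a));print(a,None if q is None else np.round(q,0))
qa=inverse_kinematics([.5578,-.257,.087],rot(DOWN,35.5));a=35.5 if qa is not None and abs(qa[5])<120 else -144.5
bot.move_to([.5578,-.257,.16],rot(DOWN,a));st()
print(bot.move_linear([.5578,-.257,.087],feed=.1,contact_N=6));st()
bot.gripper_close(40);st()
bot.move_linear([.5578,-.257,.2],feed=.2);st();print(a)
im,d=vision.snapshot("side");cv2.imwrite("pics/s1.png",cv2.resize(im[90:250,300:500],(800,640))[:600])
E
```

```text
t 1.6 tcp [ 0.1575 -0.6048  0.1908] F [0.7 0.1 0.1] M [ 0.06 -0.03 -0.02] w 0.0919 q [-75.5  20.2  93.6   0.   66.2  -0.1]
35.5 [-2.48772867e+01  2.57227301e+01  9.99234368e+01 -2.54444375e-14
  5.43538330e+01  2.96227133e+01]
-144.5 [-2.48772867e+01  2.57227301e+01  9.99234368e+01 -2.54444375e-14
  5.43538330e+01 -1.50377287e+02]
-180 [ 17.  -2. 123. -22.  29. -57.]
-150 [ 17.  -2. 123. -22.  29. -87.]
-120 [  17.   -2.  123.  -22.   29. -117.]
-90 [  17.   -2.  123.  -22.   29. -147.]
-60 None
-30 [ 17.  -2. 123. -22.  29. 153.]
0 [ 17.  -2. 123. -22.  29. 123.]
30 [ 17.  -2. 123. -22.  29.  93.]
60 [ 17.  -2. 123. -22.  29.  63.]
90 [ 17.  -2. 123. -22.  29.  33.]
120 [ 17.  -2. 123. -22.  29.   3.]
150 [ 17.  -2. 123. -22.  29. -27.]
t 3.52 tcp [ 0.5574 -0.2579  0.1601] F [-0.3 -0.   0.4] M [-0.04 -0.05  0.01] w 0.0918 q [-25.   21.   96.7  -0.   62.4  29.6]
False
t 4.4 tcp [ 0.5582 -0.2572  0.0875] F [0.1 0.3 0.2] M [-0.01 -0.03  0.01] w 0.0925 q [-24.9  25.7  99.9  -0.   54.4  29.6]
t 5.75 tcp [ 0.5578 -0.257   0.087 ] F [-0.5 -0.7  0.4] M [-0.02  0.    0.01] w 0.0004 q [-24.9  25.7  99.9   0.   54.4  29.6]
t 6.47 tcp [ 0.5572 -0.2567  0.199 ] F [-0.   0.7  0.3] M [-0.06 -0.08  0.01] w 0.0006 q [-24.9  18.8  94.5   0.   66.7  29.6]
35.5
```

View pics/s1.png

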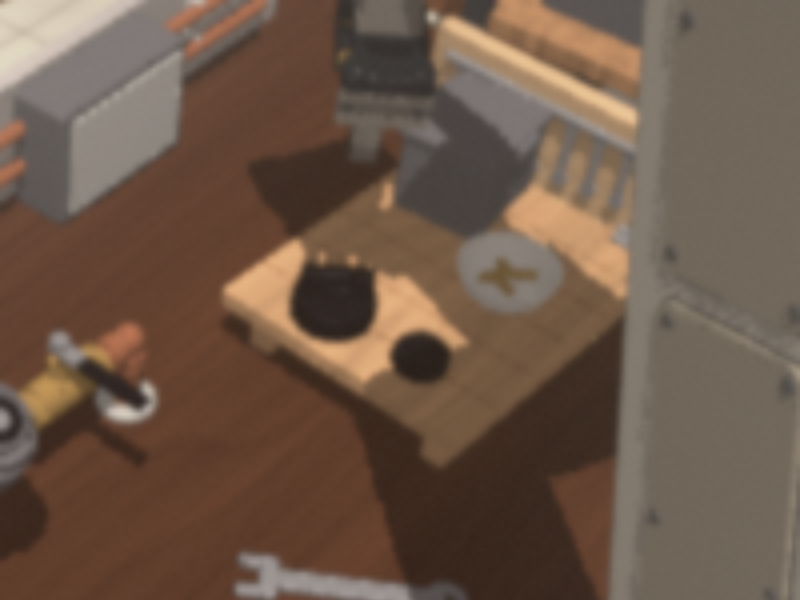

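Run:
```python
from h import *
print(proj("side",[.5578,-.257,.1]),proj("side",[.5572,-.2567,.199]),proj("top",[.5578,-.257,.1]))
im,d=vision.snapshot("side")
print([(np.round(b["centre"],3).tolist(),round(b["confidence"],2)) for b in vision.boxes_of("side","cap")])
P=cloud("side",d)
m=(abs(P[...,0]-.55)<.07)&(abs(P[...,1]+.25)<.07)
for zm in(.075,.09,.095,.098,.102):
    w=P[m&(P[...,2]>zm)&(P[...,2]<.125)]
    if len(w)<5: print(zm,len(w));continue
    U,S,V=np.linalg.svd(w[:,:2]-w[:,:2].mean(0));print(zm,len(w),w.mean(0).round(4),S.round(3),np.degrees(np.arctan2(V[0,1],V[0,0])),w.min(0).round(3),w.max(0).round(3))
z=np.load("side0.npz")["im"]
cv2.imwrite("pics/c2.png",np.hstack([cv2.resize(i[140:190,360:410],(400,400),interpolation=cv2.INTER_CUBIC) for i in(np.clip(z.astype(int)*3,0,255).astype(np.uint8),np.clip(im.astype(int)*3,0,255).astype(np.uint8))]))
```

```text
[384.1150505  159.44936979] [388.40242382 134.71526016] [413.40616895 192.46335051]
[([0.555, -0.24, 0.09], 0.77), ([0.563, 0.541, 0.148], 0.7), ([0.43, 0.328, 0.114], 0.57)]
0.075 336 [ 0.5474 -0.2484  0.0913] [0.446 0.224] -168.02309167580583 [ 0.481 -0.283  0.075] [ 0.592 -0.222  0.114]
0.09 137 [ 0.557  -0.2546  0.1029] [0.195 0.051] -143.85503921875872 [ 0.533 -0.275  0.09 ] [ 0.584 -0.235  0.114]
0.095 116 [ 0.5576 -0.2547  0.1049] [0.177 0.049] -143.67252655864448 [ 0.533 -0.275  0.095] [ 0.584 -0.235  0.114]
0.098 100 [ 0.558  -0.255   0.1062] [0.167 0.046] -144.04912487212144 [ 0.533 -0.275  0.098] [ 0.584 -0.235  0.114]
0.102 82 [ 0.5581 -0.2558  0.1077] [0.157 0.043] -144.22600654904753 [ 0.533 -0.275  0.102] [ 0.584 -0.235  0.114]
```

View pics/c2.png

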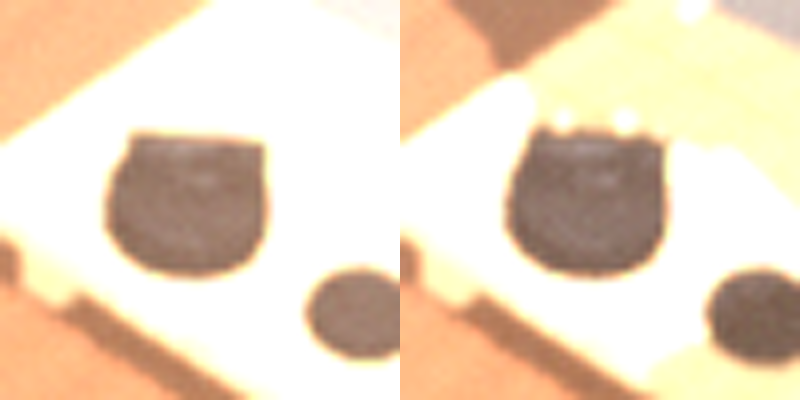

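The cap has not moved (crop at 190,200 in both halves), so the fingers shut without holding the wing. I'll check where the fingertips really are compared with the reported TCP.

Run:
```python
from h import *
st();print(np.round(bot.read_orientation(),3).tolist())
out=[]
for c in("top","side"):
    im,d=vision.snapshot(c);P=cloud(c,d);u,v=proj(c,bot.read_tcp_pos()).astype(int);print(c,u,v)
    m=(abs(P[...,0]-.557)<.1)&(abs(P[...,1]+.257)<.13)&(P[...,2]>.16)&(P[...,2]<.45)
    w=P[m]
    for lo in np.arange(.16,.34,.012):
        s=w[(w[:,2]>=lo)&(w[:,2]<lo+.012)]
        if len(s): print(round(lo,3),len(s),s.min(0).round(3),s.max(0).round(3))
    b=im[v-40:v+20,u-40:u+40].copy();cv2.circle(b,(40,40),1,(0,0,255),-1)
    out.append(cv2.resize(b,(400,300),interpolation=cv2.INTER_CUBIC))
cv2.imwrite("pics/g3.png",np.hstack(out))
```

```text
t 6.62 tcp [ 0.5568 -0.2566  0.1982] F [-0.  -0.5 -0.1] M [-0.02  0.01  0.02] w 0.0001 q [-24.9  18.9  94.5   0.   66.7  29.6]
[[0.814, 0.581, -0.003], [0.581, -0.814, 0.001], [-0.001, -0.002, -1.0]]
top 420 185
0.304 1 [ 0.524 -0.175  0.308] [ 0.524 -0.175  0.308]
0.316 6 [ 0.534 -0.279  0.322] [ 0.561 -0.201  0.327]
0.328 15 [ 0.506 -0.27   0.328] [ 0.565 -0.165  0.34 ]
0.34 43 [ 0.493 -0.206  0.34 ] [ 0.545 -0.165  0.352]
side 388 134
0.22 12 [ 0.541 -0.254  0.222] [ 0.562 -0.24   0.232]
0.232 24 [ 0.54  -0.253  0.232] [ 0.566 -0.239  0.244]
0.244 19 [ 0.541 -0.25   0.244] [ 0.556 -0.239  0.256]
0.256 12 [ 0.539 -0.25   0.256] [ 0.557 -0.239  0.263]
0.304 28 [ 0.483 -0.309  0.31 ] [ 0.628 -0.169  0.316]
0.316 97 [ 0.48  -0.308  0.316] [ 0.626 -0.169  0.328]
0.328 155 [ 0.48  -0.309  0.328] [ 0.629 -0.165  0.34 ]
0.34 130 [ 0.478 -0.3    0.34 ] [ 0.624 -0.163  0.352]
```

View pics/g3.png

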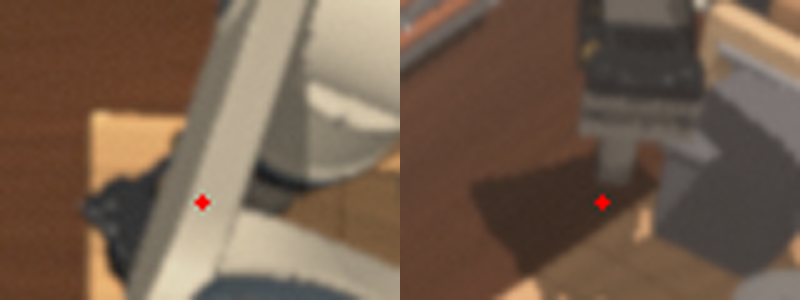

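The picture shows the fingertip at about (615,180), well above the marked TCP at (603,202). In the depth data the finger ends at z≈0.222 against a reported 0.198, and the gripper body starts at 0.31 instead of 0.286. So the real tip is about 23 mm short of the reported TCP. I'll measure this by touching the wing's top with the shut fingers.

Run:
```python
from h import *
R=rot(DOWN,35.5)
bot.move_linear([.5578,-.257,.094],feed=.2)
print(bot.move_linear([.5578,-.257,.070],feed=.025,contact_N=4));st()
zc=bot.read_tcp_pos()[2]
bot.move_linear([.5578,-.257,zc+.008],feed=.1)
bot.open_jaws();st();np.save("zc.npy",zc)
```

```text
True
t 7.93 tcp [ 0.5581 -0.2571  0.0846] F [-1.1  1.1  5.4] M [0.09 0.19 0.01] w 0.0002 q [-24.9  25.9 100.    0.   54.   29.6]
t 9.56 tcp [ 0.5578 -0.257   0.0926] F [0.6 0.1 0.5] M [-0.04  0.04  0.06] w 0.0923 q [-24.9  25.3  99.7  -0.   55.   29.6]
```

Run:
```python
from h import *
print(bot.move_linear([.5578,-.257,.0636],feed=.08,contact_N=6));st()
bot.gripper_close(45);st()
bot.move_linear([.5578,-.257,.16],feed=.2);st()
# pre-place: real tip 60 mm out on axis if the offset (23.4) is along the tool
bot.move_to([.57,-.05,.26],rot(DOWN,60))
bot.move_to(N0+n*(.047-.0234),NR(60));st()
im,d=vision.snapshot("side");np.savez("s4.npz",im=im,d=d)
u,v=proj("side",N0+n*.05).astype(int)
cv2.imwrite("pics/s4.png",cv2.resize(im[v-50:v+50,u-60:u+60],(720,600),interpolation=cv2.INTER_CUBIC))
print([(np.round(b["centre"],3).tolist(),round(b["confidence"],2)) for b in vision.boxes_of("side","cap")])
```

```text
False
t 10.07 tcp [ 0.5574 -0.2568  0.0629] F [-0.1 -0.2  0.7] M [-0.09 -0.05 -0.02] w 0.0917 q [-24.9  27.5 100.8   0.   51.8  29.6]
t 11.23 tcp [ 0.558  -0.2571  0.0637] F [ 1.5 -0.4 -0.7] M [-0.17 -0.09  0.02] w 0.0134 q [-24.9  27.4 100.7  -0.   51.8  29.6]
t 11.87 tcp [ 0.5571 -0.2567  0.1591] F [ 0.4  0.6 -1.6] M [ 0.01 -0.02 -0.02] w 0.0139 q [-24.9  21.   96.8   0.   62.3  29.6]
t 13.57 tcp [0.5723 0.1034 0.2175] F [-0.2  0.6 -1.3] M [-0.01  0.33 -0.02] w 0.0136 q [ 16.6   0.2 123.5 -22.7  26.7  64. ]
[]
```

View pics/s4.png

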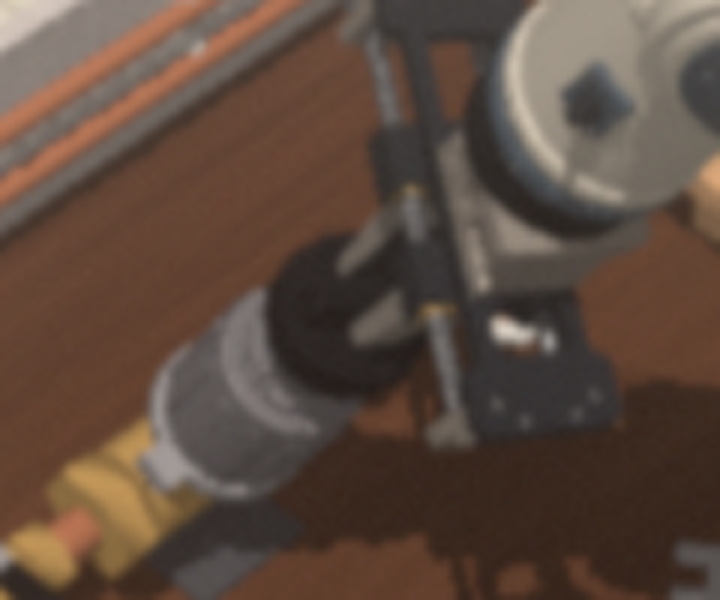

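The cap is held and hovers in front of the neck (crop 340,320), roughly coaxial with it. I'll fit its position against the neck's axis in the same image.

Run:
```python
from h import *
from scipy.optimize import least_squares
z=np.load("s4.npz");P=cloud("side",z["d"]);im=z["im"]
e1=np.cross([0,1.,0],n);e1/=np.linalg.norm(e1);e2=np.cross(n,e1);print("e1",e1.round(2),"e2",e2.round(2))
dark=(im.max(-1)<75)
def loc(Q): d=Q-N0;return np.stack([d@e1,d@e2,d@n],-1)
L=loc(P)
for nm,m,R,t0,t1 in(("body",np.hypot(L[...,0],L[...,1])<.05,.036,-.09,-.026),("cap",dark&(np.hypot(L[...,0],L[...,1])<.05),.0335,0.0,.045)):
    q=L[m&(L[...,2]>t0)&(L[...,2]<t1)]
    if nm=="cap":
        h=np.histogram(q[:,2],bins=np.arange(0,.046,.003));print(h[0])
        s=q[q[:,2]<.042]
    else: s=q
    f=least_squares(lambda p:np.hypot(s[:,0]-p[0],s[:,1]-p[1])-R,[0,0],loss="soft_l1",f_scale=.001)
    print(nm,len(s),(f.x*1000).round(2),np.median(abs(f.fun)))
    if nm=="cap":
        L2=L[dark&(L[...,2]>.025)&(L[...,2]<.06)&(np.hypot(L[...,0]-f.x[0],L[...,1]-f.x[1])<.03)]
        print("top face t",np.histogram(L2[:,2],bins=np.arange(.025,.061,.003)))
        A_=np.c_[s,np.ones(len(s))]
```

```text
e1 [ 0.84 -0.    0.54] e2 [ 0.01  1.   -0.01]
body 292 [0.03 0.52] 0.0007285396833783889
[ 1  0  0  0  0  0  0  9 11 13 17 12 19 25 97]
cap 107 [1.09 0.05] 0.0006316743631325575
top face t (array([ 0,  0,  0,  0,  1, 19, 84, 40,  9,  4, 10]), array([0.025, 0.028, 0.031, 0.034, 0.037, 0.04 , 0.043, 0.046, 0.049,
       0.052, 0.055, 0.058]))
```

The cap is coaxial to about 1 mm, so the 23.4 mm offset lies along the tool. I'll correct the residual, set the cap on, and feel for contact.

```bash
cat >> h.py <<'E'
e1=np.cross([0,1.,0],n);e1/=np.linalg.norm(e1);e2=np.cross(n,e1)
NC=N0-.0009*e1+.0004*e2
def pos(h,dx=0,dy=0): return NC+n*(h+.006-.0234)+dx*e1+dy*e2
def hh(): return (bot.read_tcp_pos()-NC)@n-.006+.0234
def rd(tag=""):
    F=np.array(bot.read_wrist_force());M=np.array(bot.read_ft_torque())
    print(tag,"t",round(bot.read_time_s(),2),"h %.2f mm"%(hh()*1e3),"F e1,e2,n",np.round([F@e1,F@e2,F@n],1),"Mn %.2f"%(M@n),flush=True)
    return F@n
E
python3 - <<'E'
from h import *
rd("before")
bot.move_linear(pos(.022),feed=.1);rd()
print(bot.move_linear(pos(.002),feed=.03,contact_N=6));rd()
bot.sleep(.1);rd();st()
E
```

```text
before t 13.67 h 40.63 mm F e1,e2,n [-0.2 -0.1 -1.7] Mn 0.01
 t 14.01 h 21.33 mm F e1,e2,n [-1.2 -0.  -0.8] Mn 0.04
True
 t 14.52 h 7.86 mm F e1,e2,n [ 0.2  0.5 11.2] Mn 0.07
 t 14.62 h 7.96 mm F e1,e2,n [0.1 0.4 8.2] Mn 0.01
t 14.62 tcp [0.5892 0.1044 0.1894] F [-4.3  0.5  7. ] M [-0.09  0.28 -0.05] w 0.0138 q [ 16.    4.3 123.6 -25.7  22.5  66.9]
```

Run:
```python
from h import *
a=60;h=hh()
for k in range(14):
    a+=8
    bot.move_to(pos(h+.0009),NR(a))
    c=bot.move_linear(pos(max(h-.007,.001)),feed=.02,contact_N=7)
    f=rd(f"a {a} {c}");h=hh()
    if h<.0052 or abs(f)>50: break
np.save("a.npy",a)
```

```text
a 68 True t 15.09 h 8.42 mm F e1,e2,n [-1.6 -0.1 12.6] Mn 0.09
a 76 True t 15.57 h 8.95 mm F e1,e2,n [-0.9 -0.8 11.9] Mn 0.08
a 84 True t 16.04 h 9.48 mm F e1,e2,n [-0.3 -0.1 11.8] Mn 0.09
a 92 True t 16.52 h 10.04 mm F e1,e2,n [-0.5 -0.4 11.1] Mn 0.07
a 100 True t 16.99 h 10.62 mm F e1,e2,n [-0.1 -0.4 11.4] Mn 0.11
a 108 True t 17.47 h 11.16 mm F e1,e2,n [-0.9 -2.7 10.7] Mn 0.10
a 116 True t 17.94 h 11.64 mm F e1,e2,n [ 0.4 -1.8  9.4] Mn 0.03
a 124 True t 18.42 h 11.71 mm F e1,e2,n [ 1.3 -1.7  1.9] Mn -0.06
a 132 False t 19.23 h 4.40 mm F e1,e2,n [ 4.9 -3.8 -0.3] Mn 0.01
```

Contact is lost and the cap drops at about 128°, so the lugs are in the gaps. Now I'll press it down and feel the bottom.

Run:
```python
from h import *
a=136;bot.move_to(pos(.0045),NR(a));rd()
print(bot.move_linear(pos(.001),feed=.02,contact_N=7));rd();bot.sleep(.1);rd();h=hh()
for k in range(4):
    a-=6
    bot.move_to(pos(h),NR(a));rd(f"turned {a}")
    c=bot.move_linear(pos(h-.0015),feed=.01,contact_N=6);f=rd(f"  pressed {c}");h=hh()
np.save("a.npy",a)
```

```text
t 19.48 h 4.20 mm F e1,e2,n [ 6.8 -4.2 -0.3] Mn -0.05
True
 t 19.68 h 2.73 mm F e1,e2,n [-0.9 -2.  15.5] Mn 0.01
 t 19.78 h 2.82 mm F e1,e2,n [-0.5 -1.3 12.2] Mn -0.04
turned 130 t 20.03 h 2.97 mm F e1,e2,n [ 4.7 -2.2  9.7] Mn -0.23
  pressed True t 20.24 h 2.60 mm F e1,e2,n [ 0.2 -1.5 13.6] Mn -0.18
turned 124 t 20.49 h 2.68 mm F e1,e2,n [ 5.3 -2.8  7.1] Mn -0.16
  pressed True t 20.7 h 2.32 mm F e1,e2,n [-0.5 -1.6 13.7] Mn -0.12
turned 118 t 20.95 h 2.38 mm F e1,e2,n [ 5.4 -3.9  5.7] Mn -0.05
  pressed True t 21.16 h 1.95 mm F e1,e2,n [-0.1 -1.6 12.4] Mn -0.14
turned 112 t 21.41 h 1.96 mm F e1,e2,n [ 4.8 -3.2  5.6] Mn -0.07
  pressed True t 21.62 h 1.51 mm F e1,e2,n [ 0.  -1.4 13.4] Mn -0.00
```

Run:
```python
from h import *
a=float(np.load("a.npy"));h=hh();still=0
for k in range(14):
    a-=6
    bot.move_to(pos(h-.0003),NR(a));F=np.array(bot.read_ft_torque())@n
    c=bot.move_linear(pos(h-.0015),feed=.01,contact_N=6);f=rd(f"a {a} Mturn {F:.2f} {c}");h0=h;h=hh()
    still=still+1 if h0-h<.0002 else 0
    if abs(F)>1.2 or f>45 or still>=2: break
np.save("a.npy",a);st()
```

```text
a 106.0 Mturn -0.21 True t 22.07 h 1.08 mm F e1,e2,n [ 0.2 -0.3 13.5] Mn -0.16
a 100.0 Mturn -0.15 True t 22.53 h 0.66 mm F e1,e2,n [-1.2 -1.7 14.8] Mn -0.12
a 94.0 Mturn -0.22 True t 22.99 h 0.21 mm F e1,e2,n [-1.1 -0.6 14. ] Mn -0.21
a 88.0 Mturn -0.22 True t 23.45 h -0.16 mm F e1,e2,n [-0.4 -1.2 12.6] Mn -0.15
a 82.0 Mturn -0.19 True t 23.91 h -0.31 mm F e1,e2,n [-0.5 -0.4 12.4] Mn -0.22
a 76.0 Mturn -0.14 True t 24.37 h -0.39 mm F e1,e2,n [ 0.2 -0.6 12.2] Mn -0.12
t 24.37 tcp [0.5938 0.1042 0.1825] F [-6.4 -0.4 10.4] M [-0.07  0.47 -0.19] w 0.0134 q [ 15.8   5.3 123.5 -26.7  21.6  51.9]
```

The cap has reached the rim but torque has not built up. I'll keep turning until it comes up tight.

Run:
```python
from h import *
a=float(np.load("a.npy"));h=hh()
for k in range(14):
    a-=5
    bot.move_to(pos(h),NR(a));M=np.array(bot.read_ft_torque())@n;f=rd(f"a {a}")
    if abs(M)>1.3 or abs(f)>50: break
np.save("a.npy",a);st();print(np.degrees(np.arctan2(*(bot.read_orientation()[:,0]@np.stack([NR(0)[:,0],np.cross(n,NR(0)[:,0])],1))[::-1])))
```

```text
a 71.0 t 24.62 h -0.34 mm F e1,e2,n [ 3.2 -2.2  9.8] Mn -0.13
a 66.0 t 24.87 h -0.35 mm F e1,e2,n [ 3.1 -2.7 10.1] Mn -0.11
a 61.0 t 25.12 h -0.37 mm F e1,e2,n [ 3.  -2.6  9.9] Mn -0.09
a 56.0 t 25.37 h -0.38 mm F e1,e2,n [ 3.  -2.9  8.7] Mn 0.09
a 51.0 t 25.62 h -0.44 mm F e1,e2,n [ 4.  -2.5  8.3] Mn 0.69
a 46.0 t 25.87 h -0.42 mm F e1,e2,n [ 4.5 -4.1  6.2] Mn 1.09
a 41.0 t 26.12 h -0.39 mm F e1,e2,n [ 6.1 -2.3  6. ] Mn 1.41
t 26.12 tcp [0.5943 0.1045 0.1828] F [ 1.8 -2.2  8.3] M [-1.31 -0.63  0.84] w 0.0158 q [ 15.8   5.3 123.5 -26.7  21.5  86.7]
41.1134352821613
```

The cap came up tight at about 1.4 N m of rising torque, roughly 80° forward from the gap. I'll release it, back off along the axis, and check.

```bash
cat >> h.py <<'E'
ps=np.radians(-1.85);fx=np.array([np.cos(ps),np.sin(ps),0]);fy=np.array([-np.sin(ps),np.cos(ps),0])
PV=np.array([.658,-.0375,0])
def lev(th,off,r=.065,z=.102):
    t=np.radians(th);u=-np.cos(t)*fx-np.sin(t)*fy;m=np.sin(t)*fx-np.cos(t)*fy
    return PV+r*u-off*m+[0,0,z-.0234],rot(DOWN,88.15+th)
E
python3 - <<'E'
from h import *
bot.open_jaws();rd()
bot.move_linear(pos(.09),feed=.2);st()
p,R=lev(0,.026);bot.move_to([p[0],p[1],.25],R)
bot.gripper_close(10);st()
im,d=vision.snapshot("side");np.savez("s5.npz",im=im,d=d);P=cloud("side",d)
L=np.stack([(P-N0)@e1,(P-N0)@e2,(P-N0)@n],-1)
r=np.hypot(L[...,0],L[...,1]);k=(im.max(-1)<75)&(L[...,2]>-.03)&(L[...,2]<.06)
print("cap t hist",np.histogram(L[...,2][k&(r<.036)]*1e3,bins=np.arange(-24,48,3)))
print("face med",np.median(L[...,2][k&(r<.03)&(abs(L[...,2]-.004)<.008)]),"wing top p95",np.percentile(L[...,2][k&(r<.03)],95))
u,v=proj("side",N0).astype(int);cv2.imwrite("pics/s5.png",cv2.resize(im[v-60:v+60,u-60:u+84],(720,600),interpolation=cv2.INTER_CUBIC))
E
```

```text
t 27.31 h -0.38 mm F e1,e2,n [-1.1  0.4 -0. ] Mn 0.01
t 27.91 tcp [0.5445 0.1058 0.258 ] F [ 0.3 -0.5 -1.1] M [-0.01  0.18  0.01] w 0.092 q [ 18.2  -5.8 123.2 -20.   32.9  80.9]
t 30.51 tcp [ 0.5939 -0.0094  0.25  ] F [-1.  -0.9 -0. ] M [-0.03 -0.13 -0.  ] w 0.0003 q [-1.1 14.6 93.7  0.  71.7  0.8]
cap t hist (array([ 10,   5,   6,  11,   8,  15,  12,  25,  83, 169,  37,  10,  11,
        14,  13,  14,  37,  53,  16,   0,   0,   0,   0]), array([-24, -21, -18, -15, -12,  -9,  -6,  -3,   0,   3,   6,   9,  12,
        15,  18,  21,  24,  27,  30,  33,  36,  39,  42,  45]))
face med 0.004264922271773096 wing top p95 0.029780741918487875
```

View pics/s5.png

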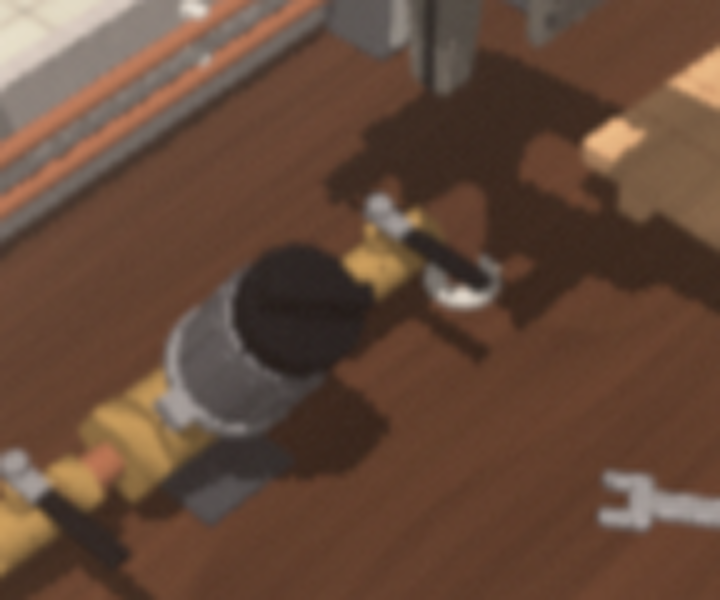

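The cap sits flush. Its top face is 4.3 mm above the rim plane against 4 mm expected when home (crop 300,310). The right lever is at crop (440,250), still shut. Now I'll push the lever round.

Run:
```python
from h import *
p,R=lev(0,.026)
print(bot.move_linear(p,feed=.2,contact_N=8));st()
for th in list(range(0,91,9))+[93,96,99,102,105]:
    q,R=lev(th,.0175)
    bot.move_to(q,R)
    F=np.array(bot.read_wrist_force());t=np.radians(th);m=np.sin(t)*fx-np.cos(t)*fy
    print(th,"push %.1f"%(-F@m),np.round(F,1))
    if -F@m>18: break
st()
q2,_=lev(th,.035);bot.move_linear(q2,feed=.1);bot.move_linear(q2+[0,0,.15],feed=.25)
bot.move_to([.40,-.25,.30],R);st()
out=[]
for c in("top","side"):
    im,d=vision.snapshot(c);P=cloud(c,d);q=P[(abs(P[...,1]+.085)<.06)&(abs(P[...,0]-.65)<.06)&(abs(P[...,2]-.116)<.008)]
    U,S,V=np.linalg.svd(q[:,:2]-q[:,:2].mean(0),full_matrices=False)
    print(c,len(q),q.mean(0).round(3),"lever dir",np.degrees(np.arctan2(V[0,1],V[0,0])),q.min(0).round(3),q.max(0).round(3))
    q=P[(abs(P[...,1]-.245)<.03)&(abs(P[...,0]-.62)<.05)&(abs(P[...,2]-.115)<.012)];print("left",len(q),q.min(0).round(3),q.max(0).round(3))
    u,v=proj(c,[.63,.05,.12]).astype(int);out.append(cv2.resize(im[v-50:v+50,u-66:u+66],(396,300),interpolation=cv2.INTER_CUBIC))
cv2.imwrite("pics/f6.png",np.hstack(out))
```

```text
False
t 31.57 tcp [ 0.5947 -0.0094  0.0796] F [0.8 0.1 1.4] M [-0.06 -0.1   0.04] w 0.0002 q [ -1.1  24.7 102.8   0.   52.4   0.8]
0 push 0.3 [-0.8  0.4  0.1]
9 push 0.4 [-0.1  0.4 -0.5]
18 push 0.2 [-0.4  0.1 -0.3]
27 push -1.1 [ 0.5 -1.   0.9]
36 push 0.2 [0.3 0.4 1.1]
45 push 1.1 [-0.4  1.2  0.5]
54 push -0.0 [-0.5 -0.6  0.7]
63 push -0.7 [ 0.6 -0.4  0.6]
72 push 0.3 [-0.4 -0.1 -0.6]
81 push 0.3 [-0.1  1.1  0.2]
90 push 0.3 [-0.3 -0.3 -0.4]
93 push 3.9 [-3.9 -0.2  2.5]
96 push 16.5 [-16.6   0.5  10.5]
99 push 27.8 [-28.1   0.8  18.8]
t 35.42 tcp [ 0.64   -0.1035  0.0778] F [-28.1   0.8  18.8] M [-0.03  4.67 -0.31] w 0.0005 q [-9.30e+00  2.95e+01  9.49e+01 -1.00e-01  5.65e+01 -1.06e+02]
t 37.59 tcp [ 0.4007 -0.2498  0.2995] F [-0.4  0.5 -0.2] M [ 0.12 -0.14 -0.05] w 0.0005 q [ -32.1    0.8  103.6    0.    75.7 -129.3]
top 161 [ 0.656 -0.08   0.118] lever dir -93.46576567422953 [ 0.647 -0.126  0.11 ] [ 0.667 -0.031  0.124]
left 152 [0.582 0.233 0.108] [0.67  0.25  0.126]
side 131 [ 0.656 -0.075  0.118] lever dir 87.59078952523542 [ 0.646 -0.122  0.108] [ 0.667 -0.029  0.124]
left 173 [0.583 0.234 0.105] [0.669 0.255 0.125]
```

View pics/f6.png

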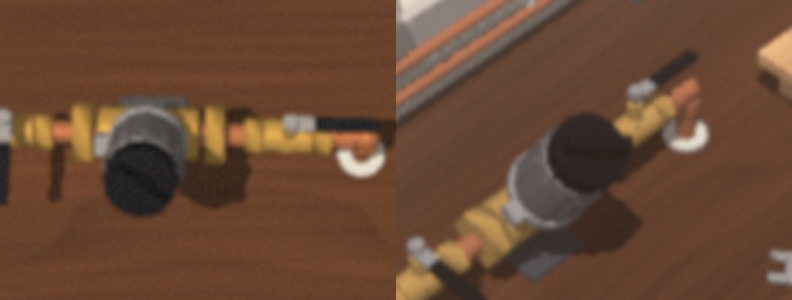

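The right lever now lies along the pipe against its stop, which took a 28 N push. The cap is flush and the left lever is unmoved.

```bash
python3 -c "
from h import *
print(workorder.hand_in())"
```

```text
the job is handed in; nothing more can be done
None
```

The job is handed in: the cap is screwed down tight on the rim, then the right-hand valve was opened to its stop; the left valve is still shut and the arm met nothing else I know of (last clock reading 37.6 s).

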